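Set the workshop timer and start it

TASK

Set the workshop timer that lies on the table for the next round: by its upright post, gently push the lever round until its pointer stands at the one long mark of the scale, then press the start button in the middle fully down and let it come up again. Use only the fingertips or the outside of the fingers: do not grip the lever, do not lift or shove the timer or turn its scale, and leave everything else on the table where it is.

Things in the scene. Friction and masses are not known exactly. Their poses are not given: they have to be found in the camera images.
- timer: round grey timer lying face up, loose on the table, 224 mm across, 36 mm high at the rim, about 0.9 kg; a push of 5 N or more may slide it. Origin: centre of its underside, z up along the dial's axis. Inside the white scale ring (radius 83 to 110 mm, top at 39 mm) are a dark turning ring with the lever (radius 60 mm, top at 46 mm) and a grey hub (radius 24 mm, top at 52 mm) with the button.
- lever: the turning ring with its aluminium lever, a flat bar 10 mm wide, top 52 mm above the table. Origin on the timer's axis at its underside, z up, x outward along the lever. It turns about that axis against light friction (about 1.2 N at the post) and stays where it is left. The long mark is reached counter-clockwise seen from above, through 40 to 150 degrees; the other way a stop blocks it.
- post (a point): middle of the upright round post on the lever, 12 mm across, standing from 52 to 84 mm above the table; this point is at 68 mm, at radius 69 mm from the timer's axis
- pointer (a point): outer tip of the lever's pointer, radius 85 mm from the timer's axis
- mark (a point): inner end of the long mark, radius 85 mm from the timer's axis. The long mark is a black radial bar 23 mm long and 6 mm wide; the other eleven marks, 30 degrees apart, are ten short thin bars (8 mm) and, opposite the long one, a round dot. The scale ring is stiff and is not to be turned.
- button_top (a point): centre of the top of the white round start button (34 mm across) in the middle of the timer, 61 mm above the table when up. It springs back and takes about 5 N to press fully down.
- button (a joint): travel of the start button: 0 is up, 0.006 m is fully down
- tub: bystander: yellow tub with blue lid, 66 mm across, 75 mm high, origin at the centre of its underside
- tub_lid: bystander: loose blue lid, 72 mm across, 10 mm thick, lying flat, origin at the centre of its underside
- mug: bystander: glass mug, 72 mm across without its handle, 88 mm high, origin at the centre of its underside
- glue: bystander: glue stick standing upright, 29 mm across, 90 mm high, origin at the centre of its underside
- marker: bystander: marker pen lying flat along its x axis, 143 mm long, 14 mm thick, origin near its middle at its underside
- bowl: bystander: white bowl, 150 mm across, 60 mm high, origin at the centre of its underside
Mind the look-alikes: they are no part of the job. What is shaped like the timer but green or purple is not meant.

How it is judged:
On the way, in this order (a step that is already met when the one before it is completed fails the run):
1. the lever's pointer rests at the long mark (horizontal distance between pointer and mark below 0.006 m and angular speed of lever below 0.15 rad/s), for 0.2 s.
2. with the pointer at the mark, the start button is pressed fully down (all of step 1 and value of joint button above 0.0045 m), for 0.05 s.
At the end, for the whole second after the job is handed in: the pointer's tip is within 6 mm (about 4 degrees) of the inner end of the long mark and at rest, the button is up again after it was pressed at least 4.5 of its 6 mm, and the timer lies flat within 20 mm of where it was (all of step 1 and value of joint button below 0.002 m and angle between timer's own z axis and vertical below 0.05 rad and distance of timer from where it was at the start of the episode below 0.02 m and linear speed of timer below 0.02 m/s); the robot touches nothing.
It fails at once if the lever is gripped or forced (more than 15 N between fingers and lever) (contact force between the fingers and lever above 15 N).
It fails at once if the timer is lifted more than 10 mm (height (world z) of timer above 0.01 m).
It fails at once if the timer is shoved more than 20 mm (distance of timer from where it was at the start of the episode above 0.02 m).
It fails at once if the scale is turned or carried along (the long mark moves more than 25 mm) (distance of mark from where it was at the start of the episode above 0.025 m).
It fails at once if a bystander (tub, lid, mug, glue stick, marker, bowl) is moved more than 30 mm (distance of any of tub, tub_lid, mug, glue, marker, bowl from where it was at the start of the episode above 0.03 m).
It also fails if it takes over 58 s, if anything falls off the work surface, if the arm or the gripper's body presses on something with over 40 N, if the wrist force passes 120 N, or if a joint passes its speed limit or range.

ROBOT

A 7-joint arm with a two-finger parallel gripper is mounted at the origin on the work surface. World frame = base frame: x ahead of the robot, y to its left, z up, the work surface at z = 0. Lengths are in m, angles in rad, forces in N, time in s.
With the tool pointing down it reaches from about 0.35 to 0.775 m from the base axis. Payload 3.1 kg.
Tool frame: the origin (TCP) lies at the very end of the fingers, on their centre line; the grasp point (between the pads) lies env.hold_point_z behind it (env.hold_point_z is the distance from the TCP to the grasp point, in m); y points along the fingers, z is the direction in which the jaws open and shut, and the axes are right-handed (so a half turn about y gives the same grasp; the last joint's range is limited). The gripper opens to 85 mm and grips with 20 to 120 N. Pads are 22 mm wide; open, the fingers measure 114 mm over their backs; the gripper's body (76 mm by 85 mm) begins 54 mm behind the grasp point. The pads swing forward as they close: fully open they stand 13 mm farther back than shut.
Start: joints at [1.063, 0.311, 0.014, 1.512, -0.004, 1.319, -0.027], TCP at [0.247, -0.491, 0.231] pointing down, gripper open.
Joint ranges: [-2.7, 2.7], [-0.3, 1.91], [-1.27, 1.3], [0.12, 2.57], [-1.44, 4.58], [0.2, 2.03], [-3.05, 3.05]. Speed limits (rad/s): [2.79, 2.79, 3.14, 3.14, 3.14, 3.14, 3.14].

INTERFACE

Orientations are given as [roll, pitch, yaw] about the fixed x, y, z axes, in that order (R = Rz(yaw) Ry(pitch) Rx(roll)).
In Python, from workcell import sensors, vision, env gives the robot as it stands.
- The arm moves only by the shell command python3 -m handwheel 'ROWS'. ROWS is JSON, a list of rows, each an object with "claw": the finger opening in m, from 0 to 0.0854; "delta_pos": the shift along the tool's x, y, z in m, a list of three; "rot": the turn, a rotation vector about the tool's x, y, z in rad, a list of three. A call has 1 to 8 rows; each row shifts and turns the commanded pose from where the row before left it, along the tool's axes as they then stand; what a row does not reach is not made up. A row lasts 1/10 s, in which the tool goes at most 50 mm and 8.59 degrees, less where a joint would pass 70% of its speed; a pose out of reach is approached as far as the arm can. A call is refused whole if a number of a shift passes 0.05 or a number of a turn 0.15, either way. A call with a gripper value outside its range is refused whole. The fingers move at their own pace and stop on an object; the grip force is fixed at half the most. Time passes only in rows, so rows that do not move let the fingers close. It gives the time, the measured TCP pose, the force and the opening at its end, in the units of the state.
- sensors.read_state(): the state, without advancing time (a new reading comes with each control period).
- vision.grab_frame(name): name is "side" or "top"; returns a dict with "pixels" (384x512x3 uint8, red, green, blue), "K" (3x3 intrinsics, pixels), "k1" (the pictures are not rectified: a ray, as slopes to the right and down, at radius r is drawn at 1 + k1 r^2 times it, then the intrinsics apply), "R" (3x3) and "t" (3): a world point X has camera coordinates R X + t. Camera axes: x right, y down, z forward; pixel columns grow to the right and rows downward; lengths in m; the calibration is good to about 2 mm. A picture is of the moment at which its call begins. There is no depth.
- env.finish_job(): hands the job in, once; it reports no verdict.
The state is a dict: "t": time; "q": joint angles; "joint_velocities": joint speeds; "effort": joint torques, N m; "tcp_pos": TCP position; "ee_rot": TCP orientation; "ft_force": force on the tool from outside, world axes, zero at the start; "moment": the same for the moment, N m; "gripper_width": finger opening in m.
Only numpy, scipy, OpenCV 4.12 (cv2) and the standard library are available. Lean on these libraries where they do the work, as an engineer would, in place of code of your own. Each camera call takes 0.05 s, during which the arm holds its last target. There are 200 camera calls.

## Working session

There is one attempt and no reset: what is moved stays moved. The work goes in short steps, Python scripts to look and compute and a shell command to move; the robot and the scene stay as the last step left them, time stands still between calls to the robot, and variables do not carry over. Pictures are saved under pics/ and viewed, about 8 in all and at most 12, crops included, and the job is handed in when it is done.

```bash
mkdir -p pics; ls; python3 - <<'E'
from workcell import sensors, vision, env
import cv2
for n in("top","side"):
    f=vision.grab_frame(n); cv2.imwrite(f"pics/{n}0.png",cv2.resize(f["pixels"][:,:,::-1],(800,600),interpolation=cv2.INTER_CUBIC)); print(n,f["K"],f["k1"],f["R"],f["t"])
print(sensors.read_state(),env.hold_point_z)
E
```

```text
pics
top [[416.45528895   0.         254.60796581]
 [  0.         416.45528895 189.30675605]
 [  0.           0.           1.        ]] -0.1405046470650782 [[-0.01704541 -0.99983885 -0.00563296]
 [-0.9968916   0.01742804 -0.07683358]
 [ 0.07691937  0.00430579 -0.99702802]] [0.1396392  0.53601196 1.19402352]
side [[348.63716433   0.         257.02987538]
 [  0.         348.63716433 190.57018276]
 [  0.           0.           1.        ]] -0.0979197261435827 [[ 0.97232426 -0.23362944 -0.00167734]
 [-0.1432023  -0.59027919 -0.7943951 ]
 [ 0.18460399  0.77264983 -0.60739905]] [-0.48263687  0.19409807  0.72853316]
{'t': 0.1, 'q': array([ 1.063319  ,  0.3116466 ,  0.01397752,  1.51288353, -0.00437501,
        1.31920386, -0.02718805]), 'joint_velocities': array([-0.00120016, -0.00118823, -0.00040177, -0.00321514,  0.00051467,
       -0.00183866,  0.00099407]), 'effort': array([ 1.29898654e-03, -3.80853581e+01,  1.46767180e-01, -2.31243092e+01,
        1.21667341e-02,  8.15395033e-03,  4.43979445e-06]), 'tcp_pos': array([ 0.24673515, -0.49082465,  0.2303345 ]), 'ee_rot': array([-1.57290461e+00, -1.08137213e-04, -2.67570571e+00]), 'ft_force': array([0.37404894, 0.38683602, 0.9455724 ]), 'moment': array([-0.01256123,  0.00949609,  0.00482716]), 'gripper_width': 0.08513639335119039} 0.0187
```

View pics/top0.png

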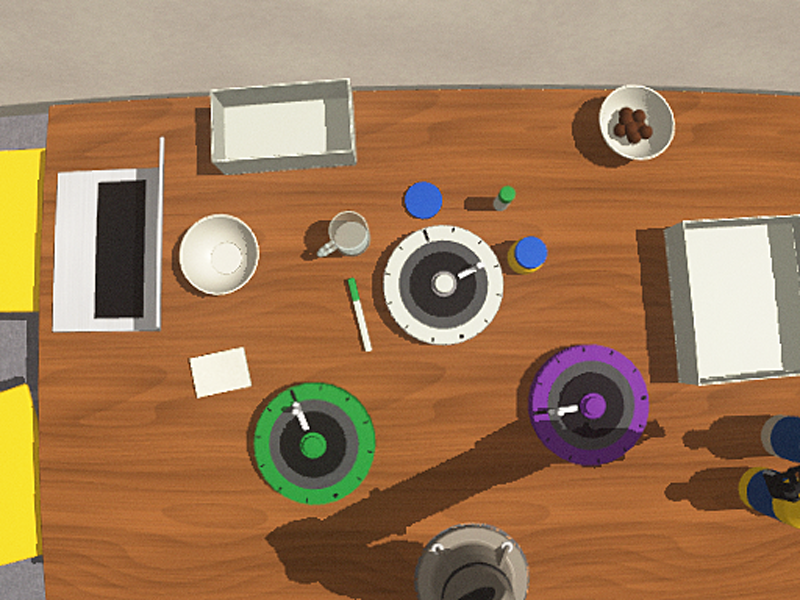

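View pics/side0.png

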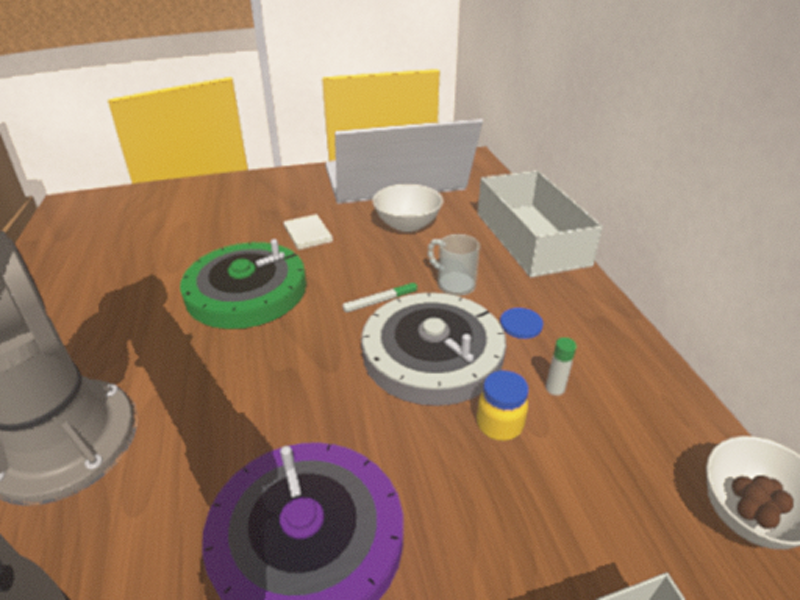

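Look-alikes (800x600 top view): grey timer at (443,284), green at (313,442), purple at (590,405). I choose the grey one with the white scale. Its long mark is at about (427,236), the dot at (460,337), and the lever points to about (482,266). In the side view the grey timer is at (433,340) with the post at (466,345). Next I measure and take a close crop.

```bash
cat > h.py <<'E'
import numpy as np, cv2
from workcell import sensors, vision, env
from scipy.spatial.transform import Rotation as Ro
from scipy.optimize import least_squares
def ray(f,p):
    p=np.atleast_2d(p).astype(float); K=f["K"]; d=(p-K[:2,2])/[K[0,0],K[1,1]]
    u=d.copy()
    for _ in range(20): u=d/(1+f["k1"]*(u**2).sum(1,keepdims=True))
    R=f["R"]; return -R.T@f["t"], np.c_[u,np.ones(len(u))]@R
def plane(f,p,z):
    c,d=ray(f,p); return c+d*((z-c[2])/d[:,2])[:,None]
def proj(f,X):
    X=np.atleast_2d(X)@f["R"].T+f["t"]; u=X[:,:2]/X[:,2:]; u=u*(1+f["k1"]*(u**2).sum(1,keepdims=True))
    return u*[f["K"][0,0],f["K"][1,1]]+f["K"][:2,2]
def tri(f1,p1,f2,p2):
    c1,d1=ray(f1,p1);c2,d2=ray(f2,p2); s=np.linalg.lstsq(np.c_[d1[0],-d2[0]],c2-c1,rcond=None)[0]
    a,b=c1+s[0]*d1[0],c2+s[1]*d2[0]; return (a+b)/2,np.linalg.norm(a-b)
def circ(P):
    return least_squares(lambda v:np.hypot(P[:,0]-v[0],P[:,1]-v[1])-v[2],[*P[:,:2].mean(0),.1],loss="soft_l1",f_scale=.002).x
def rect(f,c,z,half=.13,mm=2.0):
    """top-down rectified patch at height z; up=+x, right=-y; mm px per mm"""
    n=int(half*2000*mm); j,i=np.meshgrid(np.arange(n),np.arange(n))
    X=np.stack([c[0]+half-i/mm/1000,c[1]+half-j/mm/1000,np.full(i.shape,z)],-1).reshape(-1,3)
    m=proj(f,X).astype(np.float32).reshape(n,n,2)
    return cv2.remap(f["pixels"],m[...,0],m[...,1],cv2.INTER_LINEAR)
E
python3 - <<'E'
from h import *
t=vision.grab_frame("top")
hsv=cv2.cvtColor(t["pixels"],cv2.COLOR_RGB2HSV)
m=((hsv[...,1]<45)&(hsv[...,2]>120)).astype(np.uint8)
n,l,s,c=cv2.connectedComponentsWithStats(m)
k=l[182,257] ; 
ids=[i for i in range(1,n) if abs(c[i][0]-283)<15 and abs(c[i][1]-182)<15 and s[i][4]>500]; print(ids,s[ids],c[ids])
mk=(l==ids[0]).astype(np.uint8)
cs,_=cv2.findContours(mk,cv2.RETR_EXTERNAL,cv2.CHAIN_APPROX_NONE); P=max(cs,key=len)[:,0]
v=circ(plane(t,P,.039)); print("outer",v)
g=cv2.cvtColor(t["pixels"],cv2.COLOR_RGB2GRAY)
# long mark: radial dark score on z=.039 for radius 88..105
a=np.radians(np.arange(0,360,.5)); 
r=np.linspace(.086,.106,15)
X=np.stack([v[0]+r[:,None]*np.cos(a),v[1]+r[:,None]*np.sin(a),np.full((15,len(a)),.039)],-1).reshape(-1,3)
p=proj(t,X).astype(np.float32).reshape(15,-1,2)
pr=cv2.remap(g,p[...,0],p[...,1],cv2.INTER_LINEAR).mean(0); i=np.argsort(pr)[:12]; print("mark",np.degrees(a[i]),pr[i])
w=np.clip(150-pr,0,None); print(np.degrees(np.angle((w*np.exp(1j*a)).sum())))
cv2.imwrite("pics/c1.png",rect(t,v[:2],.050)[:,:,::-1])
sd=vision.grab_frame("side")["pixels"][175:270,220:345]
cv2.imwrite("pics/s1.png",cv2.resize(sd[:,:,::-1],None,fx=6,fy=6,interpolation=cv2.INTER_CUBIC))
print(Ro.from_euler("xyz",sensors.read_state()["ee_rot"]).as_matrix().round(4))
E
```

```text
[44] [[ 246  144   76   77 2111]] [[283.30506869 182.54666035]]
outer [0.55739355 0.04714604 0.10934101]
mark [ 18.   18.5  17.5  19.   17.   19.5  16.5  20.  198.  197.5 198.5  16. ] [ 40.2         47.13333333  49.26666667  73.66666667  78.06666667
 113.33333333 123.         158.33333333 168.46666667 169.73333333
 170.53333333 171.26666667]
18.03800777791882
[[-8.934e-01 -7.000e-04  4.492e-01]
 [-4.492e-01  1.300e-03 -8.934e-01]
 [ 1.000e-04 -1.000e+00 -1.500e-03]]
```

View pics/c1.png

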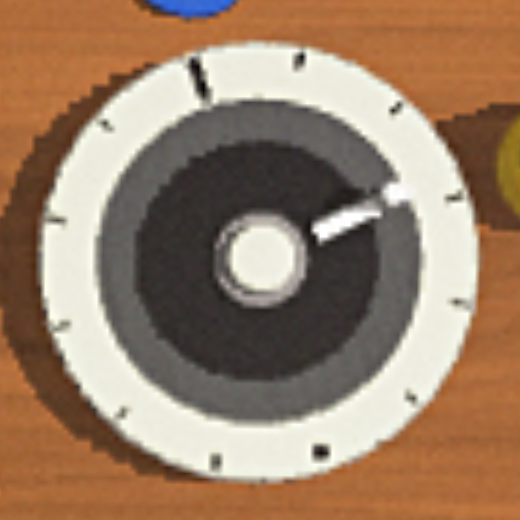

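View pics/s1.png

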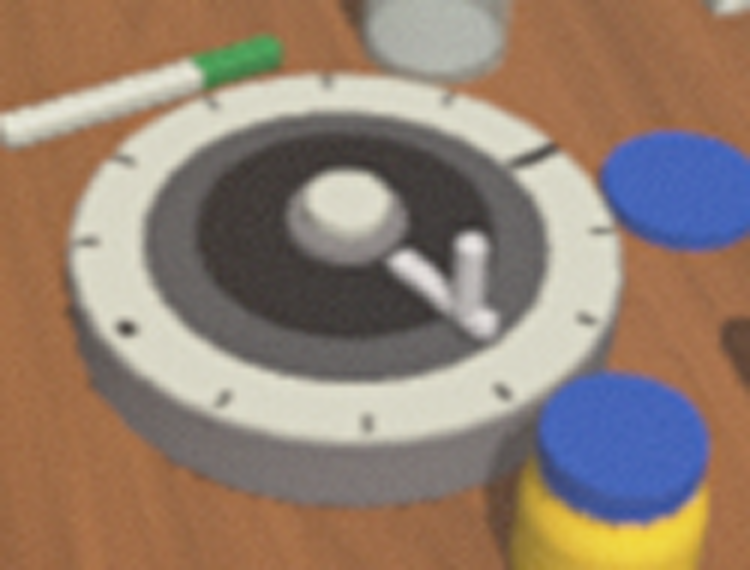

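Both crops match the description. In the top crop (2 px/mm) the timer centre is at (260,260), the long mark at (200,80) and the lever runs from (315,237) to (408,190). In the side crop the post top is at (471,243) and the lever bar runs from (395,258) to (487,325). Now I get the numbers for these and for the bystanders near the path.

```bash
python3 - <<'E'
from h import *
t=vision.grab_frame("top"); s=vision.grab_frame("side"); c=np.array([.5574,.0471])
def ang(X): X=X[:,:2]-c; return np.degrees(np.arctan2(X[:,1],X[:,0])).round(1),np.hypot(*X.T).round(4)
S=lambda x,y:np.array([[220+x/6-.4,175+y/6-.4]])
print("posttop side",plane(s,S(471,243),.084),ang(plane(s,S(471,243),.084)))
print("bar side",ang(plane(s,np.r_[S(395,258),S(487,325)],.052)))
print("button side",plane(s,S(349,203),.061), "mark side",ang(plane(s,np.r_[S(510,163),S(556,150)],.039)))
# bar in top: bright pixels between r .03 and .085 at z=.052
img=cv2.cvtColor(rect(t,c,.052,.1,4),cv2.COLOR_RGB2GRAY); j,i=np.meshgrid(np.arange(800),np.arange(800))
x=.1-i/4000;y=.1-j/4000;r=np.hypot(x,y);m=(img>150)&(r>.03)&(r<.055)
print("bar top in",np.degrees(np.arctan2(y[m].mean(),x[m].mean())),m.sum()); m=(img>150)&(r>.03)&(r<.08);print("all",np.degrees(np.arctan2(y[m].mean(),x[m].mean())))
b=(img>150)&(r<.03);print("button top@.061",plane(t,proj(t,[[c[0]+x[b].mean(),c[1]+y[b].mean(),.052]]),.061))
T=lambda x,y:np.array([[x*.64-.2,y*.64-.2]])
for n,p,z in(("tublid",T(531,251),.08),("lid",T(423,200),.01),("glue",T(508,193),.09),("mug",T(350,232),.088)): print(n,plane(t,p,z)[0].round(3))
E
```

```text
posttop side [[ 0.58572067 -0.01843676  0.084     ]] (array([-66.6]), array([0.0714]))
bar side (array([-72.1, -66.8]), array([0.0346, 0.084 ]))
button side [[0.55660558 0.04002906 0.061     ]] mark side (array([18.3, 16.4]), array([0.0847, 0.1068]))
bar top in -64.55802276493768 3604
all -64.01470939034272
button top@.061 [[0.55754686 0.04477597 0.061     ]]
tublid [ 0.611 -0.11   0.08 ]
lid [0.723 0.08  0.01 ]
glue [ 0.715 -0.07   0.09 ]
mug [0.649 0.214 0.088]
```

Lever is at about -64.5° and the mark at 18°, so the turn is about +82°. The post is near (0.587,-0.016). I push with tool -x, which already points along the tangent. First I close the fingers and go above the start point (0.553,-0.032).

```bash
python3 -m handwheel '[{"claw":0,"delta_pos":[-0.02,0,-0.011],"rot":[0,0,0]},{"claw":0,"delta_pos":[-0.04,0,-0.023],"rot":[0,0,0]},{"claw":0,"delta_pos":[-0.04,0,-0.023],"rot":[0,0,0]},{"claw":0,"delta_pos":[-0.04,0,-0.023],"rot":[0,0,0]},{"claw":0,"delta_pos":[-0.04,0,-0.023],"rot":[0,0,0]},{"claw":0,"delta_pos":[-0.04,0,-0.023],"rot":[0,0,0]},{"claw":0,"delta_pos":[-0.04,0,-0.023],"rot":[0,0,0]},{"claw":0,"delta_pos":[-0.04,0,-0.023],"rot":[0,0,0]}]'
python3 -m handwheel '[{"claw":0,"delta_pos":[-0.04,0,-0.023],"rot":[0,0,0]},{"claw":0,"delta_pos":[-0.04,0,-0.023],"rot":[0,0,0]},{"claw":0,"delta_pos":[-0.04,0,-0.023],"rot":[0,0,0]},{"claw":0,"delta_pos":[-0.04,0,-0.023],"rot":[0,0,0]},{"claw":0,"delta_pos":[-0.02,0,-0.011],"rot":[0,0,0]},{"claw":0,"delta_pos":[0,0,0],"rot":[0,0,0]},{"claw":0,"delta_pos":[0,0,0],"rot":[0,0,0]}]'
python3 -c "
from h import *
s=sensors.read_state();print(s['t'],s['q'].round(3),s['tcp_pos'],Ro.from_euler('xyz',s['ee_rot']).as_matrix().round(4),s['gripper_width'])"
```

```text
t: 1.1
tcp_pos: [0.4385, -0.2014, 0.2315]
ee_rot: [-1.57, 0.0, -2.676]
ft_force: [1.2, -0.4, 0.2]
gripper_width: 0.0001
t: 1.8
tcp_pos: [0.5522, -0.0302, 0.2309]
ee_rot: [-1.571, -0.001, -2.675]
ft_force: [0.3, -0.0, -0.0]
gripper_width: 0.0004
1.8 [ 0.279  0.34  -0.344  1.492  0.117  1.331 -1.178] [ 0.55219704 -0.03018277  0.23094408] [[-8.93e-01 -1.00e-03  4.50e-01]
 [-4.50e-01 -7.00e-04 -8.93e-01]
 [ 1.20e-03 -1.00e+00  2.00e-04]] 0.0003925619284204312
```

```bash
python3 -m handwheel '[{"claw":0,"delta_pos":[0,0.03,0.003],"rot":[0,0,0]},{"claw":0,"delta_pos":[0,0.04,0],"rot":[0,0,0]},{"claw":0,"delta_pos":[0,0.04,0],"rot":[0,0,0]},{"claw":0,"delta_pos":[0,0.03,0],"rot":[0,0,0]},{"claw":0,"delta_pos":[0,0.02,0],"rot":[0,0,0]},{"claw":0,"delta_pos":[0,0.01,0],"rot":[0,0,0]},{"claw":0,"delta_pos":[0,0,0],"rot":[0,0,0]}]'
python3 - <<'E'
from h import *
t=vision.grab_frame("top"); s=vision.grab_frame("side")
cv2.imwrite("pics/s2.png",cv2.resize(s["pixels"][150:270,220:345,::-1],None,fx=5,fy=5,interpolation=cv2.INTER_CUBIC))
E
```

```text
t: 2.5
tcp_pos: [0.5522, -0.0346, 0.0602]
ee_rot: [-1.571, -0.003, -2.678]
ft_force: [0.1, -0.5, -0.2]
gripper_width: 0.0004
```

View pics/s2.png

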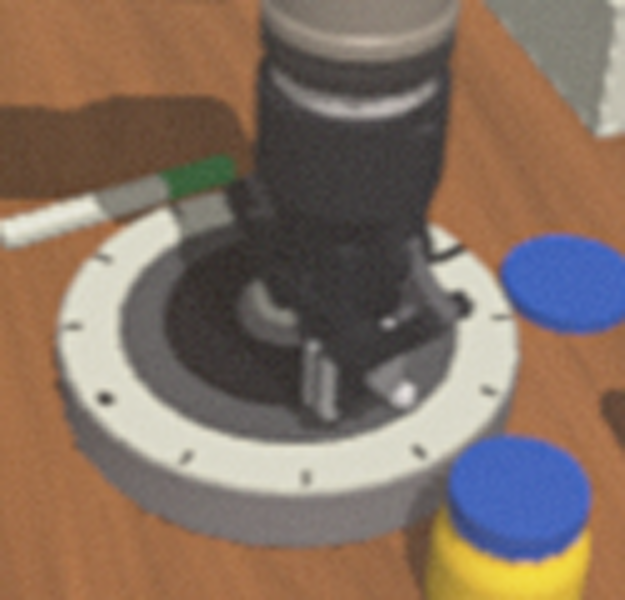

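The fingertips at (320,390) stand clockwise of the lever tip at (400,392), over the ring and clear of the tub. I close the gap of about 22 mm and start the arc.

```bash
python3 -m handwheel '[{"claw":0,"delta_pos":[-0.008,0,-0.001],"rot":[0,0,0]},{"claw":0,"delta_pos":[-0.006,0,0],"rot":[0,0,0]},{"claw":0,"delta_pos":[-0.004,0,0],"rot":[0,0,0]},{"claw":0,"delta_pos":[-0.003,0,0],"rot":[0,0,0]},{"claw":0,"delta_pos":[0,0,0],"rot":[0,0,0]}]'
python3 -m handwheel '[{"claw":0,"delta_pos":[-0.0028,0,0.0006],"rot":[0,-0.04,0]},{"claw":0,"delta_pos":[-0.0056,0,0.0011],"rot":[0,-0.08,0]},{"claw":0,"delta_pos":[-0.0056,0,0.0011],"rot":[0,-0.08,0]},{"claw":0,"delta_pos":[-0.0056,0,0.0011],"rot":[0,-0.08,0]},{"claw":0,"delta_pos":[-0.0056,0,0.0011],"rot":[0,-0.08,0]},{"claw":0,"delta_pos":[-0.0028,0,0.0006],"rot":[0,-0.04,0]},{"claw":0,"delta_pos":[0,0,0],"rot":[0,0,0]}]'
cat > st.py <<'E'
from h import *
s=sensors.read_state();p=s['tcp_pos'];R=Ro.from_euler('xyz',s['ee_rot']).as_matrix()
push=-R[:,0]; d=p[:2]-[.557,.046]
print("t",s['t'],"tcp",p.round(4),"pushdir deg",np.degrees(np.arctan2(push[1],push[0])).round(2),"F",s['ft_force'].round(2),"radial",(d@R[:2,2]).round(4),"behind",(-d@push[:2]).round(4),"q7",s['q'][6].round(2))
f=p[:2]+.011*push[:2]-[.557,.046]  # finger face; post angle if touching
n=push[:2]; o=np.array([n[1],-n[0]]); b=f@n+.006
print("post angle if touching",(np.degrees(np.arctan2(o[1],o[0])+np.arcsin(b/.069))).round(2))
E
python3 st.py
python3 - <<'E'
from h import *
t=vision.grab_frame("top");s=vision.grab_frame("side")
a=rect(t,[.557,.046],.052,.13,1.5)
b=cv2.resize(s["pixels"][170:270,220:345],None,fx=3.12,fy=3.9)
cv2.imwrite("pics/b3.png",np.hstack([a,b])[:,:,::-1])
E
```

```text
t: 3.1
tcp_pos: [0.5725, -0.0221, 0.0614]
ee_rot: [-1.571, 0.0, -2.675]
ft_force: [0.2, -0.4, 0.4]
gripper_width: 0.0001
t: 3.8
tcp_pos: [0.5979, -0.0107, 0.0611]
ee_rot: [-1.571, -0.0, -2.276]
ft_force: [-0.1, 1.0, 0.6]
gripper_width: 0.0001
t 3.8 tcp [ 0.5979 -0.0107  0.0611] pushdir deg 49.59 F [-0.11  0.96  0.59] radial 0.0679 behind 0.0167 q7 -0.92
post angle if touching -40.13
```

View pics/b3.png

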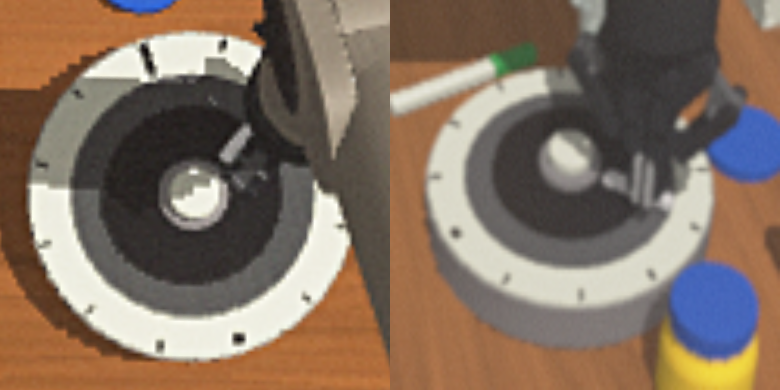

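The lever is following: the bar in the top view runs from (225,160) to (250,127), which is about -39°, and the timer has not moved. I continue the arc.

```bash
python3 -m handwheel '[{"claw":0,"delta_pos":[-0.0028,0,0.0006],"rot":[0,-0.04,0]},{"claw":0,"delta_pos":[-0.0056,0,0.0011],"rot":[0,-0.08,0]},{"claw":0,"delta_pos":[-0.0056,0,0.0011],"rot":[0,-0.08,0]},{"claw":0,"delta_pos":[-0.0056,0,0.0011],"rot":[0,-0.08,0]},{"claw":0,"delta_pos":[-0.0056,0,0.0011],"rot":[0,-0.08,0]},{"claw":0,"delta_pos":[-0.0056,0,0.0011],"rot":[0,-0.08,0]},{"claw":0,"delta_pos":[-0.0056,0,0.0011],"rot":[0,-0.08,0]},{"claw":0,"delta_pos":[-0.0056,0,0.0011],"rot":[0,-0.08,0]}]'
python3 -m handwheel '[{"claw":0,"delta_pos":[-0.0056,0,0.0011],"rot":[0,-0.08,0]},{"claw":0,"delta_pos":[-0.0056,0,0.0011],"rot":[0,-0.08,0]},{"claw":0,"delta_pos":[-0.0056,0,0.0011],"rot":[0,-0.08,0]},{"claw":0,"delta_pos":[-0.0028,0,0.0006],"rot":[0,-0.04,0]},{"claw":0,"delta_pos":[0,0,0],"rot":[0,0,0]}]'
python3 st.py
python3 - <<'E'
from h import *
t=vision.grab_frame("top");s=vision.grab_frame("side")
a=rect(t,[.557,.046],.045,.13,1.5)
b=cv2.resize(s["pixels"][170:270,220:345],None,fx=3.12,fy=3.9)
cv2.imwrite("pics/b4.png",np.hstack([a,b])[:,:,::-1])
E
```

```text
t: 4.7
tcp_pos: [0.623, 0.0222, 0.0612]
ee_rot: [-1.571, -0.002, -1.674]
ft_force: [-0.4, -1.3, 0.7]
gripper_width: 0.0
t: 5.2
tcp_pos: [0.6269, 0.0429, 0.0612]
ee_rot: [-1.571, -0.0, -1.396]
ft_force: [0.2, 0.5, -0.8]
gripper_width: 0.0
t 5.2 tcp [0.6269 0.0429 0.0612] pushdir deg 100.01 F [ 0.17  0.48 -0.84] radial 0.0683 behind 0.0152 q7 -0.22
post angle if touching 11.53
```

View pics/b4.png

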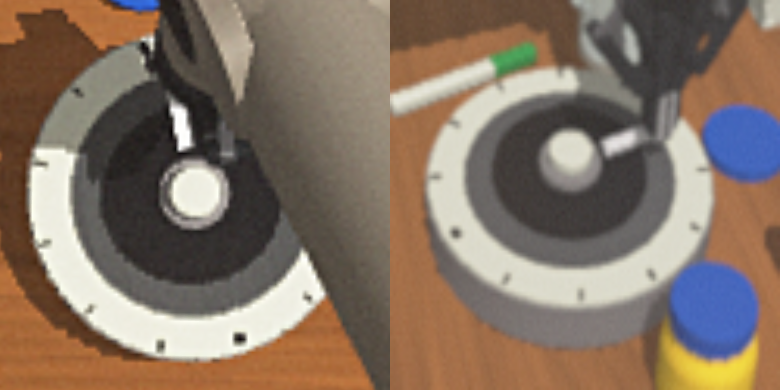

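The bar is at about 11.5°, by both image and arm pose, so 6.5° remain. I add about 5.5°, then back off, lift clear and measure.

```bash
python3 -m handwheel '[{"claw":0,"delta_pos":[-0.0024,0,0.0005],"rot":[0,-0.035,0]},{"claw":0,"delta_pos":[-0.0024,0,0.0005],"rot":[0,-0.035,0]},{"claw":0,"delta_pos":[-0.0017,0,0.0003],"rot":[0,-0.025,0]},{"claw":0,"delta_pos":[0,0,0],"rot":[0,0,0]},{"claw":0,"delta_pos":[0,0,0],"rot":[0,0,0]}]'; python3 st.py
python3 -m handwheel '[{"claw":0,"delta_pos":[0.005,0,0],"rot":[0,0,0]},{"claw":0,"delta_pos":[0.015,0,0],"rot":[0,0,0]},{"claw":0,"delta_pos":[0,-0.03,0],"rot":[0,0,0]},{"claw":0,"delta_pos":[0,-0.04,0],"rot":[0,0,0]},{"claw":0,"delta_pos":[0.04,-0.02,0],"rot":[0,0,0]},{"claw":0,"delta_pos":[0.04,0,-0.02],"rot":[0,0,0]},{"claw":0,"delta_pos":[0.04,0,-0.02],"rot":[0,0,0]},{"claw":0,"delta_pos":[0.02,0,0],"rot":[0,0,0]}]'
cat > meas.py <<'E'
from h import *; import sys
t=vision.grab_frame("top");s=vision.grab_frame("side")
c=np.array([.5572,.0465])
for nm,z,r0,r1,hi in(("bar",.052,.03,.055,1),("bar_out",.052,.03,.083,1),("mark",.039,.09,.106,0)):
    img=cv2.cvtColor(rect(t,c,z,.12,4),cv2.COLOR_RGB2GRAY);n=len(img);j,i=np.meshgrid(np.arange(n),np.arange(n))
    x=.12-i/4000;y=.12-j/4000;r=np.hypot(x,y);a=np.degrees(np.arctan2(y,x))
    m=(r>r0)&(r<r1)&(abs(a-18)<12)&((img>150) if hi else (img<90))
    print(nm,m.sum(),"centroid angle",np.degrees(np.arctan2(y[m].mean(),x[m].mean())).round(2))
a=rect(t,c,.045,.13,1.5); b=cv2.resize(s["pixels"][170:270,220:345],None,fx=3.12,fy=3.9)
cv2.imwrite(sys.argv[1],np.hstack([a,b])[:,:,::-1])
E
python3 meas.py pics/b5.png; python3 st.py
```

```text
t: 5.8
tcp_pos: [0.6266, 0.0498, 0.0612]
ee_rot: [-1.571, 0.001, -1.301]
ft_force: [0.1, -0.4, 0.4]
gripper_width: 0.0003
t 5.8 tcp [0.6266 0.0498 0.0612] pushdir deg 105.48 F [ 0.05 -0.36  0.39] radial 0.0681 behind 0.0149 q7 -0.15
post angle if touching 17.22
t: 6.6
tcp_pos: [0.6293, -0.125, 0.1513]
ee_rot: [-1.574, -0.006, -1.31]
ft_force: [0.5, -0.6, -0.5]
gripper_width: -0.0001
bar 2949 centroid angle 17.59
bar_out 4291 centroid angle 17.02
mark 1723 centroid angle 18.41
t 6.7 tcp [ 0.6308 -0.124   0.1508] pushdir deg 104.86 F [-1.01 -0.16  0.13] radial 0.0278 behind 0.1833 q7 0.16
post angle if touching nanst.py:7: RuntimeWarning: invalid value encountered in arcsin
  print("post angle if touching",(np.degrees(np.arctan2(o[1],o[0])+np.arcsin(b/.069))).round(2))
```

View pics/b5.png

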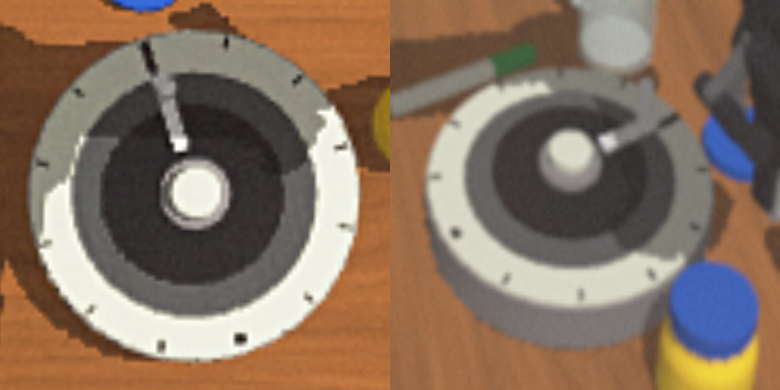

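The pointer ends right at the long mark: the mark is at (147,50) and the lever at (165,90) in the top view. The measured angles are 17.0–17.6° for the lever and 18.4° for the mark, about 1–2 mm at the tip. Now I lift and turn the tool 90° so the jaw linkages stay away from the post, then go to the button.

```bash
python3 -m handwheel '[{"claw":0,"delta_pos":[0,-0.02,0],"rot":[0,0.14,0]},{"claw":0,"delta_pos":[0,-0.02,0],"rot":[0,0.14,0]},{"claw":0,"delta_pos":[0,0,0],"rot":[0,0.14,0]},{"claw":0,"delta_pos":[0,0,0],"rot":[0,0.14,0]},{"claw":0,"delta_pos":[0,0,0],"rot":[0,0.14,0]},{"claw":0,"delta_pos":[0,0,0],"rot":[0,0.14,0]},{"claw":0,"delta_pos":[0,0,0],"rot":[0,0.14,0]},{"claw":0,"delta_pos":[0,0,0],"rot":[0,0.14,0]}]'
python3 -m handwheel '[{"claw":0,"delta_pos":[0,0,0],"rot":[0,0.14,0]},{"claw":0,"delta_pos":[0,0,0],"rot":[0,0.14,0]},{"claw":0,"delta_pos":[0,0,0],"rot":[0,0.14,0]},{"claw":0,"delta_pos":[0,0,0],"rot":[0,0,0]}]'
cat > go.py <<'E'
from h import *
s=sensors.read_state();R=Ro.from_euler('xyz',s['ee_rot']).as_matrix()
print(s['tcp_pos'],R.round(3),"tool delta to above button",((np.array([.5573,.0455,.10])-s['tcp_pos'])@R).round(4),s['ft_force'])
E
python3 go.py
```

```text
t: 7.5
tcp_pos: [0.6311, -0.1142, 0.1913]
ee_rot: [-1.572, 0.001, -2.425]
ft_force: [-0.5, -0.7, 0.7]
gripper_width: 0.0
t: 7.9
tcp_pos: [0.6311, -0.1143, 0.1913]
ee_rot: [-1.571, 0.0, -2.839]
ft_force: [-0.3, 0.4, 0.8]
gripper_width: -0.0003
[ 0.63109126 -0.11426922  0.1913344 ] [[-0.955  0.     0.298]
 [-0.298  0.001 -0.955]
 [-0.    -1.    -0.001]] tool delta to above button [ 0.0228  0.0914 -0.1745] [-0.27026511  0.41909132  0.7708221 ]
```

```bash
python3 -m handwheel '[{"claw":0,"delta_pos":[0.003,0,-0.0245],"rot":[0,0,0]},{"claw":0,"delta_pos":[0.005,0,-0.04],"rot":[0,0,0]},{"claw":0,"delta_pos":[0.005,0,-0.04],"rot":[0,0,0]},{"claw":0,"delta_pos":[0.005,0,-0.04],"rot":[0,0,0]},{"claw":0,"delta_pos":[0.0048,0,-0.03],"rot":[0,0,0]},{"claw":0,"delta_pos":[0,0.04,0],"rot":[0,0,0]},{"claw":0,"delta_pos":[0,0.04,0],"rot":[0,0,0]},{"claw":0,"delta_pos":[0,0.011,0],"rot":[0,0,0]}]'
python3 -m handwheel '[{"claw":0,"delta_pos":[0,0,0],"rot":[0,0,0]}]'; python3 go.py
python3 - <<'E'
from h import *
s=vision.grab_frame("side")
cv2.imwrite("pics/s6.png",cv2.resize(s["pixels"][150:270,220:345,::-1],None,fx=4,fy=4,interpolation=cv2.INTER_CUBIC))
E
```

```text
t: 8.7
tcp_pos: [0.5537, 0.0446, 0.0963]
ee_rot: [-1.573, -0.008, -2.836]
ft_force: [-0.4, -0.6, -0.8]
gripper_width: -0.0005
t: 8.8
tcp_pos: [0.5558, 0.0444, 0.0986]
ee_rot: [-1.572, -0.004, -2.839]
ft_force: [-0.4, -0.9, 0.9]
gripper_width: 0.0002
[0.55583882 0.04440094 0.09858321] [[-0.955 -0.005  0.298]
 [-0.298 -0.    -0.955]
 [ 0.004 -1.    -0.001]] tool delta to above button [-0.0017 -0.0014 -0.0006] [-0.41234573 -0.88007764  0.87670498]
```

View pics/s6.png

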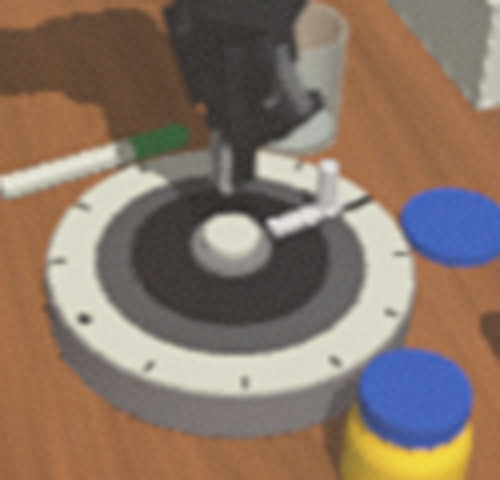

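The tip at (232,188) hangs over the button at (232,235), and the lever still lines up with the long mark. I descend in steps, watching the force.

```bash
python3 -m handwheel '[{"claw":0,"delta_pos":[-0.001,0.02,0],"rot":[0,0,0]},{"claw":0,"delta_pos":[0,0.012,0],"rot":[0,0,0]},{"claw":0,"delta_pos":[0,0.003,0],"rot":[0,0,0]},{"claw":0,"delta_pos":[0,0,0],"rot":[0,0,0]},{"claw":0,"delta_pos":[0,0,0],"rot":[0,0,0]}]'
python3 -m handwheel '[{"claw":0,"delta_pos":[0,0.003,0],"rot":[0,0,0]},{"claw":0,"delta_pos":[0,0.002,0],"rot":[0,0,0]},{"claw":0,"delta_pos":[0,0,0],"rot":[0,0,0]},{"claw":0,"delta_pos":[0,0,0],"rot":[0,0,0]}]'
```

```text
t: 9.35
tcp_pos: [0.5592, 0.0449, 0.0663]
ee_rot: [-1.57, 0.002, -2.841]
ft_force: [0.0, 0.1, 0.6]
gripper_width: 0.0003
t: 9.75
tcp_pos: [0.5589, 0.0449, 0.0608]
ee_rot: [-1.57, 0.001, -2.841]
ft_force: [0.2, -0.8, 1.9]
gripper_width: 0.0
```

```bash
python3 -m handwheel '[{"claw":0,"delta_pos":[0,0.002,0],"rot":[0,0,0]},{"claw":0,"delta_pos":[0,0.002,0],"rot":[0,0,0]},{"claw":0,"delta_pos":[0,0,0],"rot":[0,0,0]},{"claw":0,"delta_pos":[0,0,0],"rot":[0,0,0]}]'
python3 -m handwheel '[{"claw":0,"delta_pos":[0,0.0015,0],"rot":[0,0,0]},{"claw":0,"delta_pos":[0,0,0],"rot":[0,0,0]},{"claw":0,"delta_pos":[0,0,0],"rot":[0,0,0]}]'
```

```text
t: 10.15
tcp_pos: [0.5589, 0.0449, 0.0566]
ee_rot: [-1.571, 0.001, -2.841]
ft_force: [-0.2, -0.1, 3.2]
gripper_width: -0.0004
t: 10.45
tcp_pos: [0.5589, 0.0449, 0.0552]
ee_rot: [-1.571, 0.001, -2.841]
ft_force: [0.8, 0.2, 4.9]
gripper_width: -0.0
```

```bash
python3 -m handwheel '[{"claw":0,"delta_pos":[0,0.001,0],"rot":[0,0,0]},{"claw":0,"delta_pos":[0,0,0],"rot":[0,0,0]},{"claw":0,"delta_pos":[0,0,0],"rot":[0,0,0]}]'
```

```text
t: 10.75
tcp_pos: [0.559, 0.0448, 0.0551]
ee_rot: [-1.57, 0.001, -2.841]
ft_force: [-1.0, -0.5, 9.2]
gripper_width: 0.0001
```

The force jumped to 9 N with the tip held at z = 0.055, so the button is on its bottom stop. I go up and away.

```bash
python3 -m handwheel '[{"claw":0,"delta_pos":[0,-0.005,0],"rot":[0,0,0]},{"claw":0,"delta_pos":[0,-0.02,0],"rot":[0,0,0]},{"claw":0,"delta_pos":[0,-0.04,0],"rot":[0,0,0]},{"claw":0,"delta_pos":[0,-0.04,0],"rot":[0,0,0]},{"claw":0,"delta_pos":[0,-0.02,0.03],"rot":[0,0,0]},{"claw":0,"delta_pos":[0,0,0.04],"rot":[0,0,0]},{"claw":0,"delta_pos":[0,0,0.04],"rot":[0,0,0]},{"claw":0,"delta_pos":[0,0,0.04],"rot":[0,0,0]}]'
python3 -m handwheel '[{"claw":0,"delta_pos":[0,0,0.04],"rot":[0,0,0]},{"claw":0,"delta_pos":[0,0,0.02],"rot":[0,0,0]},{"claw":0,"delta_pos":[0,0,0],"rot":[0,0,0]},{"claw":0,"delta_pos":[0,0,0],"rot":[0,0,0]}]'
python3 meas.py pics/b7.png
```

```text
t: 11.55
tcp_pos: [0.6022, -0.0998, 0.1778]
ee_rot: [-1.572, -0.002, -2.84]
ft_force: [0.9, 0.6, -0.7]
gripper_width: -0.0002
t: 11.95
tcp_pos: [0.6197, -0.155, 0.1774]
ee_rot: [-1.573, -0.002, -2.841]
ft_force: [0.4, 1.2, -1.0]
gripper_width: -0.0002
bar 2460 centroid angle 17.7
bar_out 4047 centroid angle 16.94
mark 1692 centroid angle 18.44
```

View pics/b7.png

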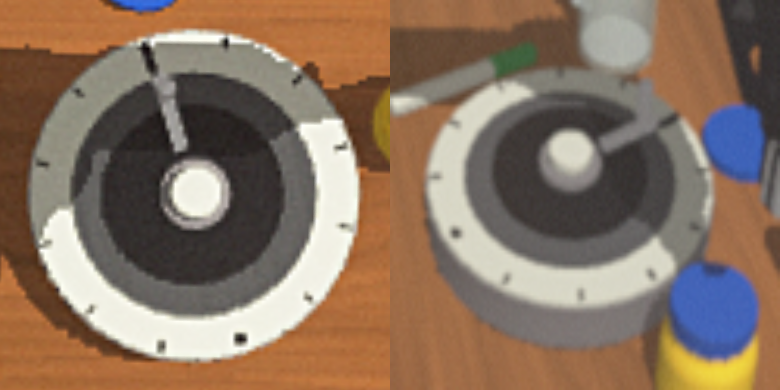

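The lever is still at the long mark, which is at (147,50). The timer and mark have not moved, the button is up at (197,193), and the arm is clear at z = 0.177. I hand in.

```bash
python3 -c "
from workcell import env
print(env.finish_job())"
```

```text
the job is handed in; nothing more can be done
None
```

The timer is set and the job is handed in; no verdict was reported. I pushed the lever by its post with closed fingertips, about 82° counter-clockwise, until the pointer stood at the long mark. I then pressed the start button until it hit its bottom stop and released it.

- **Pointer:** the last images put the lever at 16.9–17.7° and the long mark at 18.4°. That is about 1–2 mm at the tip, with 6 mm allowed.
- **Button:** the tip stopped at z = 0.055 m, where the force rose from 4.9 to 9.2 N. Afterwards the button looked up again in both views.
- **Timer and surroundings:** the timer and scale showed no visible shift. The tub, lid, mug and marker looked undisturbed in the last crop. The glue stick and bowl were outside it, and the arm did not go near them.
- **Disagreement:** my side-view estimate of the button centre was about 5 mm off the top-view one. I used the top view, and the press worked.

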